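# Hang the red work lamp on the keeper peg

## Task

Hang the red work lamp by its black bow on the steel peg of the grey holder: push the bow along the peg past the yellow flap, so that the flap lifts and then drops shut behind the lamp, and leave the lamp hanging freely on the peg. Do not disturb the grey lamp.

Things in the scene. Friction and masses are not known exactly. Their poses are not given: they have to be found in the camera images.
- red_lamp: Red work lamp, 0.4 kg: box 44 (x) x 76 (y) x 80 (z) mm, rigid black bow on top in its y-z plane, from 80 to 132 mm above the underside, 56 mm wide outside (y), 12 mm thick (x), bars 8 mm; opening 40 wide x 44 high, through along x. Origin: centre of underside, z up; stands on the bench. Grip from above on the bow's outer sides, 18 mm below its top. May hang either way round.
- grey_lamp: Grey work lamp of the same shape and size, standing on the bench near the red one, origin at the centre of its underside; it stays there. Also about: a blue bin 70 mm and a carton 80 mm high farther out, an orange tape roll at the right, all off the way from lamps to peg.
- seat (a point): Point on the axis of the fixed holder's level steel peg (12 mm thick, 180 mm above the bench), mid seat. x along the peg from tip to post, z up. Tip at x = -96 mm, flap at -81, post face at +49; post 40 mm wide, its top 15 mm above this point; foot plate 10 mm high. Tip points roughly to -y of the robot. A hung lamp has its x axis along the peg, its underside 118 mm below this point.
- flap (a joint): Yellow flap, a tongue 12 mm wide, 5 thick, 50 long, hinged on the peg's axis 15 mm from its tip. 0 rad: hanging straight down, closed; grows as it swings inward and up towards the post (to 1.45), never outward. Only 40 g: the box of a lamp pushed along the peg lifts it, and it falls back by its weight once the lamp box is 45 mm past the hinge, reaching 12 mm below the top of the hung lamp's box.
Things that resemble listed ones, but are neither listed nor needed, are in the scene too. Leave any green or turquoise look-alike of the red_lamp alone.

How it is judged (in metres and radians):
On the way:
1. the red lamp's bow, on the peg, lifts the flap (value of joint flap above 0.4 rad and x of red_lamp in the frame of seat between -0.14 and 0.03 m and y of red_lamp in the frame of seat between -0.02 and 0.02 m and z of red_lamp in the frame of seat between -0.13 and -0.08 m), for 0.1 s.
At the end, for the whole second after the job is handed in: The red lamp hangs at rest (under 50 mm/s) on the peg between flap and post: its origin at most 45 mm short of the seat point along the peg or 30 mm beyond it, within 20 mm sideways, 108 to 126 mm below it, tilted under 15 degrees; the flap hangs closed (under 0.15 rad) (x of red_lamp in the frame of seat between -0.045 and 0.03 m and y of red_lamp in the frame of seat between -0.02 and 0.02 m and z of red_lamp in the frame of seat between -0.126 and -0.108 m and angle between red_lamp's own z axis and vertical below 0.26 rad and value of joint flap below 0.15 rad and linear speed of red_lamp below 0.05 m/s); the robot touches nothing.
It fails at once if the grey lamp is moved more than 30 mm or tipped over (distance of grey_lamp from where it was at the start of the episode above 0.03 m or angle between grey_lamp's own z axis and vertical above 0.5 rad).
It also fails if it takes over 38 s, if anything falls off the work surface, if the arm or the gripper's body presses on something with over 40 N, if the wrist force passes 120 N, or if a joint passes its speed limit or range.

## Robot

A 6-joint arm with a two-finger parallel gripper is mounted at the origin on the work surface. World frame = base frame: x ahead of the robot, y to its left, z up, the work surface at z = 0. Lengths are in mm, angles in rad, forces in N, time in s.
With the tool pointing down it reaches from about 275 to 1000 mm from the base axis. Payload 8.4 kg.
Tool frame: the origin (TCP) lies between the finger pads; the fingertips stand r.nose_length ahead of it and the grasp point (between the pads) lies 8 mm behind it (r.nose_length is the distance from the TCP to the fingertips, in mm); y points along the fingers, x is the direction in which the jaws open and shut, and the axes are right-handed (so a half turn about y gives the same grasp; the last joint's range is limited). The gripper opens to 85 mm and grips with 20 to 120 N. Pads are 22 mm wide; open, the fingers measure 114 mm over their backs; the gripper's body (76 mm by 85 mm) begins 54 mm behind the grasp point. The pads swing forward as they close: fully open they stand 13 mm farther back than shut.
Start: joints at [-1.245, 0.353, 1.633, -0, 1.155, -0.002], TCP at [201.224, -591.724, 242.281] pointing down, gripper open.
Joint ranges: [-2.63, 2.63], [-0.92, 2.1], [0.06, 2.66], [-1.3, 4.44], [0, 2.69], [-3.02, 3.02]. Speed limits (rad/s): [2.22, 2.22, 2.79, 3.14, 3.14, 3.14].

## Interface

Orientations are given as [roll, pitch, yaw] about the fixed x, y, z axes, in that order (R = Rz(yaw) Ry(pitch) Rx(roll)).
In Python, from rig import r, cams, order gives the robot as it stands. The module is installed in compiled form; this text tells all that it offers.
- The arm moves only by the shell command python3 -m crank 'ROWS' [FORCE]. ROWS is JSON, a list of rows, each a list of 7 numbers: the turn, a rotation vector about the tool's x, y, z in degrees, then the shift along the tool's x, y, z in cm, then the opening, from -1 (shut) to 1 (fully open). A call has exactly 10 rows; each row shifts and turns the pose as measured when the row begins, along the tool's axes as they then stand; what a row does not reach is not made up. A row lasts 1/12 s, in which the tool goes at most 41.7 mm and 7.16 degrees, less where a joint would pass 70% of its speed; a pose out of reach is approached as far as the arm can. A call with a gripper value outside its range is refused whole. The fingers move at their own pace and stop on an object; FORCE is the grip in N (left out, the last holds). Time passes only in rows, so rows that do not move let the fingers close, or fill a call up. It gives the time, the measured TCP pose, the force and the opening at its end, in the units of the state.
- r.sense(): the state, without advancing time (a new reading comes with each control period).
- cams.grab_frame(name): name is "scene" or "top" or "wrist"; returns the picture (384x512x3 uint8, blue, green, red); there is no depth.
- cams.camera_info(name): a dict with "intrinsics" (3x3 intrinsics, pixels), "view" (4x4, takes a point from world to camera coordinates); the wrist camera has in their place "hand_eye" (4x4, takes a point from camera to tool coordinates, whose origin is the TCP and whose axes are the tool frame's). Camera axes: x right, y up, looking along -z (the intrinsics and any distortion apply to the point x, -y, -z); pixel columns grow to the right and rows downward; lengths in mm; the calibration is good to about 2 mm. The wrist camera is an equidistant fisheye: a pixel r from the principal point sees the ray r / f radians off the axis. A picture is of the moment at which its call begins: read the wrist's pose just before it. camera_info takes no time and is no camera call.
- order.sign_off(): hands the job in, once; it reports no verdict.
The state is a dict: "clock": time; "qpos": joint angles; "qvel": joint speeds; "joint_efforts": joint torques, N m; "eef_pos": TCP position; "tcp_rot": TCP orientation; "contact_force": force on the tool from outside, world axes, zero at the start; "wrist_torque": the same for the moment, N m; "opening": opening from 0.0 (shut) to 1.0 (fully open).
Only numpy, scipy, OpenCV 4.12 (cv2) and the standard library are available. Lean on these libraries where they do the work, as an engineer would, in place of code of your own. Each camera call takes 0.05 s, during which the arm holds its last target.

## Working session

There is one attempt and no reset: what is moved stays moved. The work goes in short steps, Python scripts to look and compute and a shell command to move; the robot and the scene stay as the last step left them, time stands still between calls to the robot, and variables do not carry over. Pictures are saved under pics/ and viewed, and the job is handed in when it is done.

```bash
mkdir -p pics; python3 - <<'E'
from rig import r,cams,order
import cv2,numpy as np
s=r.sense()
print(s, r.nose_length)
for n in ("scene","top","wrist"):
    i=cams.camera_info(n); print(n,{k:(np.round(v,4).tolist() if not isinstance(v,str) else v) for k,v in i.items()})
    cv2.imwrite(f"pics/{n}0.png",cams.grab_frame(n))
E
```

```text
{'clock': 0.0, 'qpos': array([-1.24538701e+00,  3.53645545e-01,  1.63412714e+00,  5.91721946e-05,
        1.15518848e+00, -2.40245343e-03]), 'qvel': array([ 4.69979143e-05, -5.47360036e-04, -2.09380605e-04,  8.43992167e-05,
        1.63908476e-03,  1.62673644e-04]), 'joint_efforts': array([-2.03279618e-03, -6.05254698e+01, -3.42070091e+01, -3.29984587e-04,
        9.34099022e-03, -1.99955116e-05]), 'eef_pos': array([ 201.10335049, -591.28388736,  241.56628342]), 'tcp_rot': array([-1.57073894e+00,  1.36838321e-03, -1.24300844e+00]), 'contact_force': array([-0.12123453, -0.14546258, -0.15167047]), 'wrist_torque': array([ 0.00467806, -0.00734991, -0.00347263]), 'opening': 1.0011959245564417} 11.0
scene {'intrinsics': [[369.6408, 0.0, 255.2408], [0.0, 369.6408, 192.9163], [0.0, 0.0, 1.0]], 'view': [[0.4894, 0.872, 0.0028, -272.7925], [-0.6647, 0.371, 0.6485, 224.8275], [0.5645, -0.3193, 0.7612, -1103.9118], [0.0, 0.0, 0.0, 1.0]]}
top {'intrinsics': [[402.4339, 0.0, 256.4827], [0.0, 402.4339, 189.6036], [0.0, 0.0, 1.0]], 'view': [[-0.0092, -0.9997, 0.0235, 7.5361], [0.9849, -0.005, 0.1733, -518.8614], [-0.1731, 0.0247, 0.9846, -981.7107], [0.0, 0.0, 0.0, 1.0]]}
wrist {'intrinsics': [[297.3186, 0.0, 250.6511], [0.0, 297.3186, 190.3331], [0.0, 0.0, 1.0]], 'hand_eye': [[1.0, 0.0005, 0.0002, -0.1226], [0.0001, 0.2803, -0.9599, -131.5455], [-0.0006, 0.9599, 0.2803, 72.4743], [0.0, 0.0, 0.0, 1.0]]}
```

View pics/scene0.png

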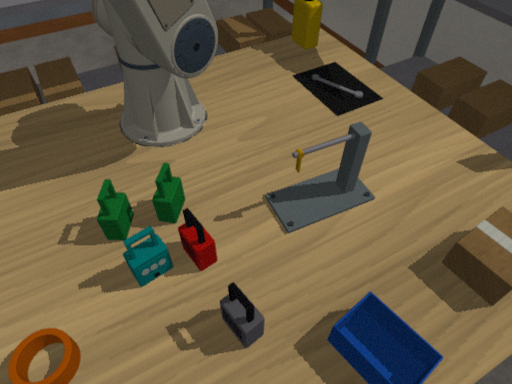

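View pics/top0.png

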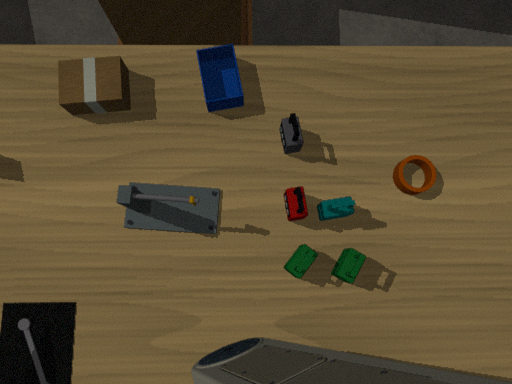

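View pics/wrist0.png

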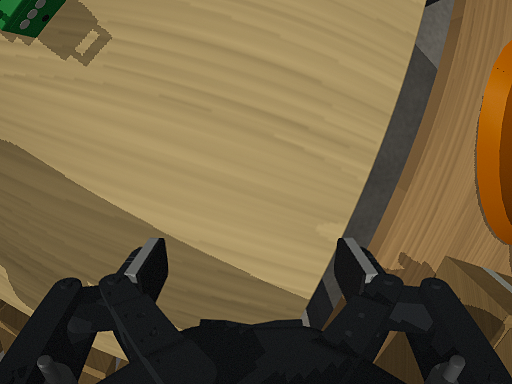

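```bash
cat > h.py <<'E'
import numpy as np,cv2
from rig import r,cams,order
from scipy.spatial.transform import Rotation as Ro
def ray(n,u,v):
    i=cams.camera_info(n);K=np.array(i["intrinsics"]);V=np.array(i["view"]);R=V[:3,:3];t=V[:3,3]
    d=np.array([(u-K[0,2])/K[0,0],-(v-K[1,2])/K[1,1],-1.0]);d=R.T@d
    return -R.T@t,d/np.linalg.norm(d)
def on(n,u,v,z):
    o,d=ray(n,u,v);return o+d*(z-o[2])/d[2]
def proj(n,p):
    i=cams.camera_info(n);K=np.array(i["intrinsics"]);V=np.array(i["view"]);c=V[:3,:3]@np.array(p)+V[:3,3]
    return np.array([K[0,2]+K[0,0]*c[0]/-c[2],K[1,2]-K[1,1]*c[1]/-c[2]])
def tri(n1,p1,n2,p2):
    o1,d1=ray(n1,*p1);o2,d2=ray(n2,*p2)
    A=np.stack([d1,-d2],1);x=np.linalg.lstsq(A,o2-o1,rcond=None)[0]
    a=o1+d1*x[0];b=o2+d2*x[1];return (a+b)/2,np.linalg.norm(a-b)
E
python3 - <<'E'
from h import *
print([ray(n,256,192)[0].round() for n in("scene","top")])
t=cv2.imread("pics/top0.png");s=cv2.imread("pics/scene0.png")
def crop(im,x,y,w,h,k):return cv2.resize(im[y:y+h,x:x+w],None,fx=k,fy=k,interpolation=cv2.INTER_CUBIC)
cv2.imwrite("pics/c1.png",np.vstack([np.hstack([crop(t,265,170,100,60,4),crop(s,150,190,100,90,4)[:240]]),np.hstack([crop(t,110,170,120,80,3.3333),crop(s,260,110,120,120,3.3333)[:267]])]))
hsv=cv2.cvtColor(t,cv2.COLOR_BGR2HSV);m=(((hsv[...,0]<5)|(hsv[...,0]>174))&(hsv[...,1]>150)&(hsv[...,2]>60)).astype('u1')
m[:160]=0
c=max(cv2.findContours(m,0,1)[0],key=cv2.contourArea);print(cv2.minAreaRect(c),cv2.boundingRect(c))
box=cv2.boxPoints(cv2.minAreaRect(c));print(box,[on("top",*p,80).round(1) for p in box])
E
```

```text
[array([ 906., -198.,  695.]), array([ 341.,   29., 1056.])]
((295.981689453125, 202.8353729248047), (30.589536666870117, 19.43595314025879), 83.6598129272461) (286, 187, 22, 33)
[[284.63412 188.70732]
 [303.9512  186.56099]
 [307.32925 216.96342]
 [288.01218 219.10976]] [array([514.7, -64.8,  80. ]), array([ 519.8, -112.8,   80. ]), array([ 444.3, -118.9,   80. ]), array([439.4, -71.5,  80. ])]
```

View pics/c1.png

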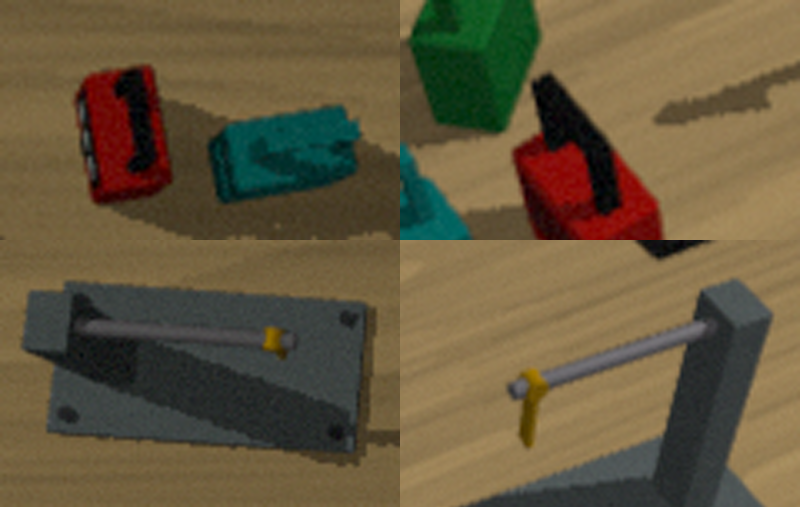

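```bash
python3 - <<'E'
from h import *
t=cv2.imread("pics/top0.png");s=cv2.imread("pics/scene0.png")
def crop(im,x,y,w,h,k):return cv2.resize(im[y:y+h,x:x+w],None,fx=k,fy=k,interpolation=cv2.INTER_CUBIC)
cv2.imwrite("pics/c2.png",np.hstack([crop(t,280,180,40,45,10),crop(s,175,205,40,45,10)])) 
cv2.imwrite("pics/c3.png",np.vstack([crop(t,110,180,110,35,7),crop(s,285,120,110,45,7)])) 
E
```

```text
(no output)
```

View pics/c2.png

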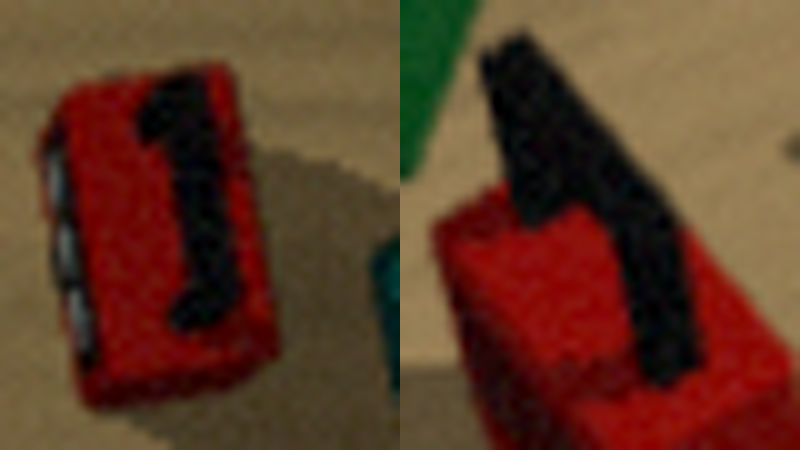

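View pics/c3.png

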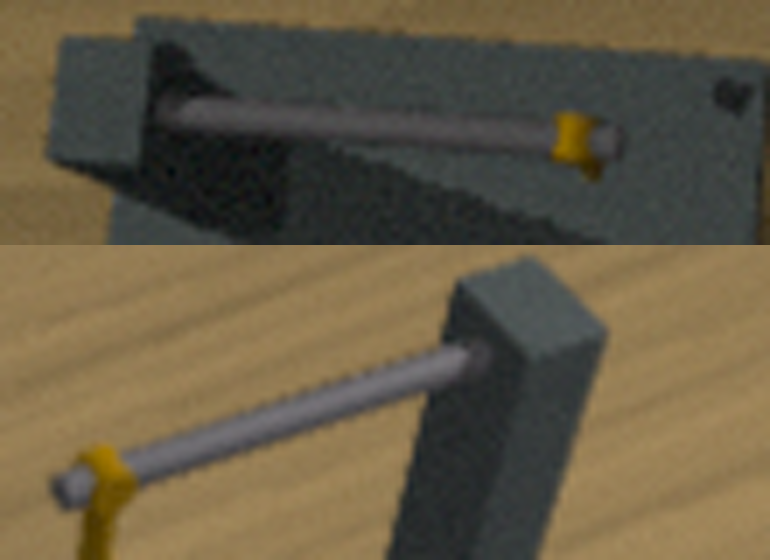

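```bash
python3 - <<'E'
from h import *
T=lambda x,y:((x+.5)/10-.5+280,(y+.5)/10-.5+180)
S=lambda x,y:((x-400+.5)/10-.5+175,(y+.5)/10-.5+205)
print("facecorners z80",[on("top",*T(*p),80).round(1) for p in((66,85),(228,65),(274,342),(96,380))])
print("bow right edge z132",[on("top",*T(*p),132).round(1) for p in((205,68),(242,288))])
print("scene bow outer edge z132",[on("scene",*S(*p),132).round(1) for p in((485,55),(525,35),(682,215))])
print("scene face z80",[on("scene",*S(*p),80).round(1) for p in((432,222),(610,448),(790,370))])
P=lambda x,y:((x+.5)/7-.5+110,(y+.5)/7-.5+180)
Q=lambda x,y:((x+.5)/7-.5+285,(y-245+.5)/7-.5+120)
print("peg top",[on("top",*P(*p),180).round(1) for p in((172,110),(621,141))])
print("peg scene",[on("scene",*Q(*p),180).round(1) for p in((478,356),(63,492))])
print(tri("top",P(621,141),"scene",Q(64,490)),tri("top",P(172,110),"scene",Q(478,356)))
print("flap top",on("top",*P(575,135),180))
print("flap scene",on("scene",*Q(112,472),180))
print("post top",[on("top",*P(*p),195).round(1) for p in((63,37),(150,42),(138,166),(48,155))])
print("post top scene",[on("scene",*Q(*p),195).round(1) for p in((458,284),(532,258),(607,333),(533,360))])
E
```

```text
facecorners z80 [array([516.3, -68.6,  80. ]), array([ 521.1, -108.9,   80. ]), array([ 452.2, -118.2,   80. ]), array([443.2, -74.4,  80. ])]
bow right edge z132 [array([510.9, -96.1, 132. ]), array([ 458.9, -103.3,  132. ])]
scene bow outer edge z132 [array([ 458.5, -104.2,  132. ]), array([457.7, -95.6, 132. ]), array([511.4, -86.5, 132. ])]
scene face z80 [array([ 451.9, -121.2,   80. ]), array([ 518.6, -110.9,   80. ]), array([519.4, -72.9,  80. ])]
peg top [array([483.9, 275.4, 180. ]), array([473.3, 135.2, 180. ])]
peg scene [array([485.4, 276.4, 180. ]), array([474. , 134.5, 180. ])]
(array([473.35339859, 135.19818228, 179.93617029]), np.float64(0.07032519273932457)) (array([484.50460373, 276.27898694, 179.19294109]), np.float64(1.5662388185418235))
flap top [475.30954294 149.56327387 180.        ]
flap scene [473.88392269 151.4239192  180.        ]
post top [array([504.5, 305.5, 195. ]), array([502.8, 278.8, 195. ]), array([464.2, 280.7, 195. ]), array([467.7, 308.3, 195. ])]
post top scene [array([468.8, 278.3, 195. ]), array([470. , 305.8, 195. ]), array([508.1, 302.5, 195. ]), array([506.9, 275.5, 195. ])]
```

```bash
cat >> h.py <<'E'
def plan(p,yaw_deg,n):
    s=r.sense();p0=s["eef_pos"];R0=Ro.from_euler("xyz",s["tcp_rot"])
    R1=Ro.from_euler("xyz",[-90,0,yaw_deg],degrees=True)
    rv=(R0.inv()*R1).as_rotvec(degrees=True)/n; d=(np.array(p)-p0)/n
    for k in range(n):
        R=R0*Ro.from_rotvec(rv*k,degrees=True)
        print(np.round(rv,1).tolist(),np.round(R.inv().apply(d)/10,2).tolist())
def st():
    s=r.sense();print(round(s["clock"],2),s["eef_pos"].round(1),np.degrees(s["tcp_rot"]).round(2),s["contact_force"].round(1),round(s["opening"],3),s["qpos"].round(2))
E
python3 -c "
from h import *
plan([484.5,-94.5,230],8,15)"
```

```text
[-0.0, -5.3, -0.0] [-2.53, 0.08, 2.86]
[-0.0, -5.3, -0.0] [-2.25, 0.08, 3.08]
[-0.0, -5.3, -0.0] [-1.96, 0.08, 3.27]
[-0.0, -5.3, -0.0] [-1.65, 0.08, 3.44]
[-0.0, -5.3, -0.0] [-1.33, 0.08, 3.57]
[-0.0, -5.3, -0.0] [-0.99, 0.08, 3.68]
[-0.0, -5.3, -0.0] [-0.65, 0.08, 3.76]
[-0.0, -5.3, -0.0] [-0.3, 0.08, 3.8]
[-0.0, -5.3, -0.0] [0.05, 0.08, 3.81]
[-0.0, -5.3, -0.0] [0.4, 0.08, 3.79]
[-0.0, -5.3, -0.0] [0.75, 0.08, 3.74]
[-0.0, -5.3, -0.0] [1.09, 0.08, 3.66]
[-0.0, -5.3, -0.0] [1.42, 0.08, 3.54]
[-0.0, -5.3, -0.0] [1.74, 0.08, 3.39]
[-0.0, -5.3, -0.0] [2.04, 0.08, 3.22]
```

```bash
python3 -m crank '[[0,-5.3,0,-2.5,0.1,2.9,1],[0,-5.3,0,-2.3,0.1,3.1,1],[0,-5.3,0,-2.0,0.1,3.3,1],[0,-5.3,0,-1.6,0.1,3.4,1],[0,-5.3,0,-1.3,0.1,3.6,1],[0,-5.3,0,-1.0,0.1,3.7,1],[0,-5.3,0,-0.7,0.1,3.8,1],[0,-5.3,0,-0.3,0.1,3.8,1],[0,-5.3,0,0,0.1,3.8,1],[0,-5.3,0,0.4,0.1,3.8,1]]'; python3 -c "
from h import *
st();plan([484.5,-94.5,200],8,9)"
```

```text
clock: 0.98
eef_pos: [387.7, -248.1, 228.7]
tcp_rot: [-1.572, 0.001, -0.288]
contact_force: [1.1, -0.5, -0.2]
opening: 0.999
0.98 [ 387.7 -248.1  228.7] [-9.006e+01  6.000e-02 -1.650e+01] [ 1.1 -0.5 -0.2] 0.999 [-0.57  0.11  1.99 -0.    1.05 -0.28]
[0.0, -2.7, -0.0] [0.55, 0.32, 1.94]
[0.0, -2.7, -0.0] [0.64, 0.32, 1.91]
[0.0, -2.7, -0.0] [0.73, 0.32, 1.88]
[0.0, -2.7, -0.0] [0.82, 0.32, 1.84]
[0.0, -2.7, -0.0] [0.9, 0.32, 1.8]
[0.0, -2.7, -0.0] [0.99, 0.32, 1.76]
[0.0, -2.7, -0.0] [1.07, 0.32, 1.71]
[0.0, -2.7, -0.0] [1.15, 0.32, 1.66]
[0.0, -2.7, -0.0] [1.23, 0.32, 1.6]
```

```bash
python3 -m crank '[[0,-2.7,0,0.6,0.3,1.9,1],[0,-2.7,0,0.6,0.3,1.9,1],[0,-2.7,0,0.7,0.3,1.9,1],[0,-2.7,0,0.8,0.3,1.8,1],[0,-2.7,0,0.9,0.3,1.8,1],[0,-2.7,0,1.0,0.3,1.8,1],[0,-2.7,0,1.1,0.3,1.7,1],[0,-2.7,0,1.2,0.3,1.7,1],[0,-2.7,0,1.2,0.3,1.6,1],[0,0,0,0,0,0,1]]'; python3 -c "
from h import *
st();plan([484.5,-94.5,107],8,9)
for n in('wrist','top','scene'): cv2.imwrite(f'pics/{n}1.png',cams.grab_frame(n))
"
```

```text
clock: 1.82
eef_pos: [487.4, -77.7, 199.9]
tcp_rot: [-1.57, 0.001, 0.171]
contact_force: [-0.5, -1.0, -0.4]
opening: 1.002
1.82 [487.4 -77.7 199.9] [-8.994e+01  4.000e-02  9.790e+00] [-0.5 -1.  -0.4] 1.002 [-0.16  0.2   1.95  0.    0.99 -0.33]
[-0.0, 0.2, -0.0] [-0.06, 1.03, -0.18]
[-0.0, 0.2, -0.0] [-0.06, 1.03, -0.18]
[-0.0, 0.2, -0.0] [-0.06, 1.03, -0.18]
[-0.0, 0.2, -0.0] [-0.06, 1.03, -0.18]
[-0.0, 0.2, -0.0] [-0.06, 1.03, -0.18]
[-0.0, 0.2, -0.0] [-0.06, 1.03, -0.18]
[-0.0, 0.2, -0.0] [-0.06, 1.03, -0.18]
[-0.0, 0.2, -0.0] [-0.06, 1.03, -0.18]
[-0.0, 0.2, -0.0] [-0.06, 1.03, -0.18]
```

View pics/wrist1.png

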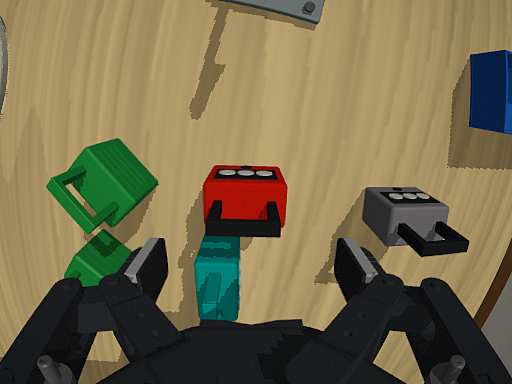

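```bash
cat >> h.py <<'E'
def wray(u,v,s):
    i=cams.camera_info("wrist");K=np.array(i["intrinsics"]);H=np.array(i["hand_eye"])
    x,y=u-K[0,2],v-K[1,2];rr=np.hypot(x,y);a=rr/K[0,0]
    d=np.array([np.sin(a)*x/rr,-np.sin(a)*y/rr,-np.cos(a)])
    R=Ro.from_euler("xyz",s["tcp_rot"]).as_matrix()
    return R@H[:3,3]+s["eef_pos"],R@H[:3,:3]@d
def won(u,v,z,s):
    o,d=wray(u,v,s);return (o+d*(z-o[2])/d[2]).round(1)
E
python3 - <<'E'
from h import *
im=cv2.imread("pics/wrist1.png")
cv2.imwrite("pics/c4.png",cv2.resize(im[155:245,195:295],None,fx=6,fy=6,interpolation=cv2.INTER_CUBIC))
E
```

```text
(no output)
```

View pics/c4.png

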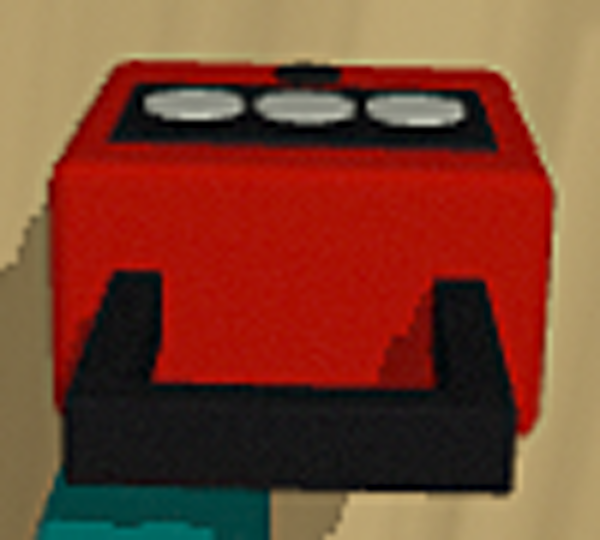

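```bash
python3 - <<'E'
from h import *
s=r.sense()
W=lambda x,y:((x+.5)/6-.5+195,(y+.5)/6-.5+155)
a=won(*W(66,483),132,s);b=won(*W(512,492),132,s);print(a,b,np.linalg.norm(a-b),np.degrees(np.arctan2(*(b-a)[1::-1])))
a=won(*W(55,172),80,s);b=won(*W(550,188),80,s);print(a,b,np.linalg.norm(a-b),np.degrees(np.arctan2(*(b-a)[1::-1])))
E
```

```text
[ 457.4 -106.6  132. ] [512.  -98.5 132. ] 55.19755429364604 8.438377977823917
[445.2 -82.3  80. ] [517.5 -72.6  80. ] 72.94778954841608 7.641356105375965
```

```bash
python3 -m crank '[[0,0.2,0,-0.1,0.5,-0.4,1],[0,0.2,0,-0.1,1.0,-0.4,1],[0,0.2,0,-0.1,1.2,-0.4,1],[0,0.2,0,0,1.2,-0.3,1],[0,0.2,0,0,1.2,-0.2,1],[0,0.2,0,0,1.2,-0.1,1],[0,0.2,0,0,1.0,0,1],[0,0,0,0,0.7,0,1],[0,0,0,0,0.4,0,1],[0,0,0,0,0,0,1]]'; python3 -c "
from h import *
st();plan([484.3,-96.2,106],8.2,1)
for n in('wrist',): cv2.imwrite(f'pics/{n}2.png',cams.grab_frame(n))
"
```

```text
clock: 2.8
eef_pos: [480.5, -108.9, 108.5]
tcp_rot: [-1.572, 0.003, 0.124]
contact_force: [-0.4, 0.3, 0.6]
opening: 1.0
2.8 [ 480.5 -108.9  108.5] [-90.08   0.16   7.13] [-0.4  0.3  0.6] 1.0 [-0.22  0.33  2.02 -0.    0.79 -0.35]
[0.1, -1.1, -0.2] [0.53, 0.25, 1.22]
```

View pics/wrist2.png

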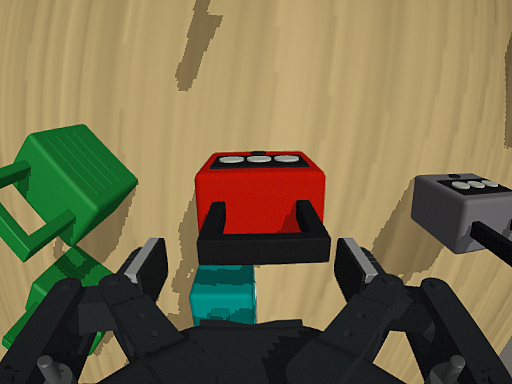

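```bash
python3 -m crank '[[0,-0.5,0,0.2,0.1,0.5,1],[0,-0.5,0,0.2,0.1,0.4,1],[0,0,0,0.1,0,0.2,1],[0,0,0,0,0,0,1],[0,0,0,0,0,0,1],[0,0,0,0,0,0,1],[0,0,0,0,0,0,1],[0,0,0,0,0,0,1],[0,0,0,0,0,0,1],[0,0,0,0,0,0,1]]'; python3 -c "
from h import *
st();plan([484.3,-96.2,106],8.2,1)
for n in('wrist',): cv2.imwrite(f'pics/{n}3.png',cams.grab_frame(n))
"
```

```text
clock: 3.68
eef_pos: [486.5, -96.1, 109.2]
tcp_rot: [-1.574, -0.002, 0.145]
contact_force: [-0.5, 0.3, -0.1]
opening: 1.0
3.68 [486.5 -96.1 109.2] [-90.17  -0.12   8.31] [-0.5  0.3 -0.1] 1.0 [-0.2   0.33  2.02 -0.    0.79 -0.34]
[0.2, 0.1, 0.1] [-0.22, 0.32, 0.02]
```

View pics/wrist3.png

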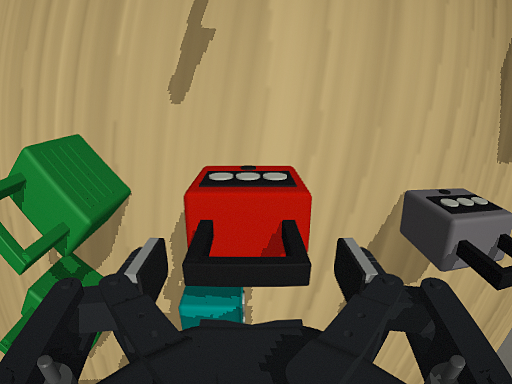

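```bash
python3 -m crank '[[0,0,0,-0.2,0.3,0,1],[0,0,0,0,0.1,0,1],[0,0,0,0,0,0,0.3],[0,0,0,0,0,0,-0.2],[0,0,0,0,0,0,-0.6],[0,0,0,0,0,0,-1],[0,0,0,0,0,0,-1],[0,0,0,0,0,0,-1],[0,0,0,0,0,0,-1],[0,0,0,0,0,0,-1]]' 70; python3 -c "
from h import *
st()"
```

```text
clock: 4.57
eef_pos: [484.2, -96.6, 104.9]
tcp_rot: [-1.574, -0.002, 0.145]
contact_force: [1.0, 0.2, 0.5]
opening: 0.647
4.57 [484.2 -96.6 104.9] [-90.17  -0.1    8.28] [1.  0.2 0.5] 0.647 [-0.2   0.34  2.03 -0.    0.77 -0.34]
```

```bash
python3 -m crank '[[0,0,0,0,-0.5,0,-1],[0,0,0,0,-1.0,0,-1],[0,0,0,0,-1.0,0,-1],[0,0,0,0,-1.0,0,-1],[0,0,0,0,-1.0,0,-1],[0,0,0,0,-0.8,0.2,-1],[0,0,0,0,-0.6,0.4,-1],[0,0,0,0,-0.4,0.6,-1],[0,0,0,0,-0.2,0.7,-1],[0,0,0,0,0,0.7,-1]]'; python3 -c "
from h import *
st();plan([469.2,75,176],-4.5,9)
for n in('wrist',): cv2.imwrite(f'pics/{n}4.png',cams.grab_frame(n))
"
```

```text
clock: 5.4
eef_pos: [478.5, -69.1, 176.7]
tcp_rot: [-1.573, -0.0, 0.143]
contact_force: [-0.0, -0.2, -4.9]
opening: 0.647
5.4 [478.5 -69.1 176.7] [-9.013e+01 -1.000e-02  8.180e+00] [-0.  -0.2 -4.9] 0.647 [-0.15  0.21  1.99 -0.    0.93 -0.29]
[0.0, 1.4, 0.0] [0.13, 0.0, 1.6]
[0.0, 1.4, 0.0] [0.09, 0.0, 1.6]
[0.0, 1.4, 0.0] [0.05, 0.01, 1.6]
[0.0, 1.4, 0.0] [0.01, 0.01, 1.6]
[0.0, 1.4, 0.0] [-0.03, 0.01, 1.6]
[0.0, 1.4, 0.0] [-0.07, 0.01, 1.6]
[0.0, 1.4, 0.0] [-0.11, 0.01, 1.6]
[0.0, 1.4, 0.0] [-0.15, 0.01, 1.6]
[0.0, 1.4, 0.0] [-0.19, 0.01, 1.59]
```

View pics/wrist4.png

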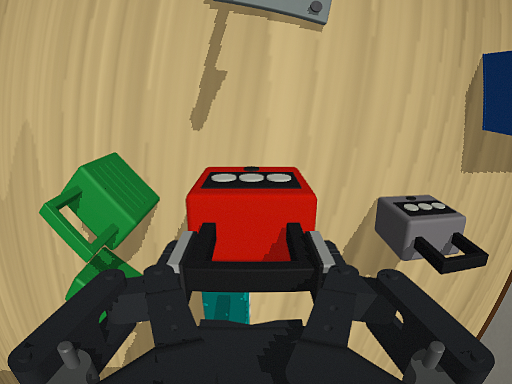

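```bash
python3 -m crank '[[0,1.4,0,0.1,0,1.5,-1],[0,1.4,0,0.1,0,1.7,-1],[0,1.4,0,0.1,0,1.8,-1],[0,1.4,0,0,0,1.8,-1],[0,1.4,0,0,0,1.8,-1],[0,1.4,0,-0.1,0,1.7,-1],[0,1.4,0,-0.1,0,1.3,-1],[0,1.4,0,-0.1,0,0.8,-1],[0,1.0,0,-0.1,0,0.3,-1],[0,0,0,0,0,0,-1]]'; python3 -c "
from h import *
st();plan([469.2,75,176],-4.5,1)
"
```

```text
clock: 6.28
eef_pos: [463.9, 69.3, 171.2]
tcp_rot: [-1.574, 0.009, -0.076]
contact_force: [-0.7, 1.0, -5.7]
opening: 0.645
6.28 [463.9  69.3 171.2] [-90.16   0.52  -4.33] [-0.7  1.  -5.7] 0.645 [ 0.15  0.2   2.02 -0.    0.93  0.22]
[0.2, 0.2, -0.5] [0.49, -0.48, 0.6]
```

```bash
python3 -m crank '[[0,0,0,0,0,0,-1],[0,0,0,0,0,0,-1],[0,0,0,0,0,0,-1],[0,0,0,0,0,0,-1],[0,0,0,0,0,0,-1],[0,0,0,0,0,0,-1],[0,0,0,0,0,0,-1],[0,0,0,0,0,0,-1],[0,0,0,0,0,0,-1],[0,0,0,0,0,0,-1]]'; python3 -c "
from h import *
st();plan([469.2,75,176],-4.5,1)
for n in('wrist','top','scene'): cv2.imwrite(f'pics/{n}5.png',cams.grab_frame(n))
t=cv2.imread('pics/top5.png');s=cv2.imread('pics/scene5.png')
cv2.imwrite('pics/c5.png',np.hstack([cv2.resize(i,None,fx=2.5,fy=2.5,interpolation=2) for i in(t[160:260,110:270],s[90:190,200:360])]))
"
```

```text
clock: 7.12
eef_pos: [463.2, 68.2, 170.2]
tcp_rot: [-1.574, 0.011, -0.074]
contact_force: [0.1, 0.2, -5.0]
opening: 0.643
7.12 [463.2  68.2 170.2] [-90.21   0.63  -4.23] [ 0.1  0.2 -5. ] 0.643 [ 0.14  0.21  2.02 -0.    0.93  0.22]
[0.2, 0.3, -0.6] [0.55, -0.59, 0.72]
```

View pics/wrist5.png

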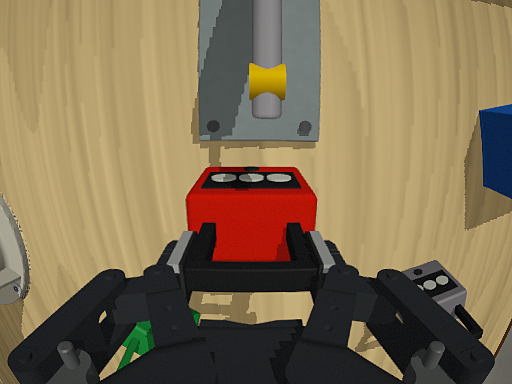

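View pics/c5.png

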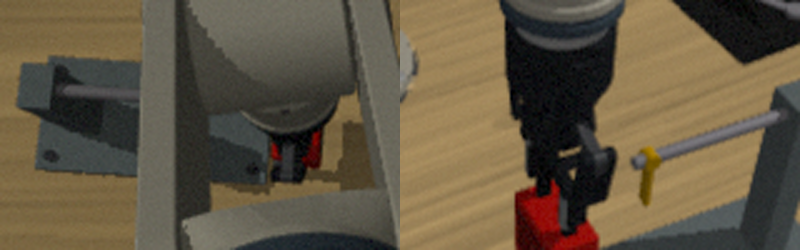

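```bash
python3 - <<'E'
from h import *
s=r.sense()
im=cv2.imread("pics/wrist5.png")
for p in((252.5,110),(280.5,110),(266.5,118),(267,82),(254,30),(281.5,30)): print(p,won(*p,180,s))
# bow in tool frame: bow top bar ends
for p in((187,291),(318,291),(189,262),(316,262)): print(p,won(*p,132-104.9+s["eef_pos"][2],s))
cv2.imwrite("pics/c6.png",np.hstack([cv2.resize(im[0:130,190:330],None,fx=3,fy=3,interpolation=2),cv2.resize(im[160:300,170:300],None,fx=2.9,fy=2.786,interpolation=2)]))
E
```

```text
(252.5, 110) [470.2 138.1 180. ]
(280.5, 110) [481.5 137.4 180. ]
(266.5, 118) [475.6 134.5 180. ]
(267, 82) [476.8 149.2 180. ]
(254, 30) [473.2 171.3 180. ]
(281.5, 30) [484.3 170.7 180. ]
(187, 291) [436.6  66.1 197.3]
(318, 291) [493.1  62.3 197.3]
(189, 262) [440.   80.8 197.3]
(316, 262) [491.8  77.2 197.3]
```

View pics/c6.png

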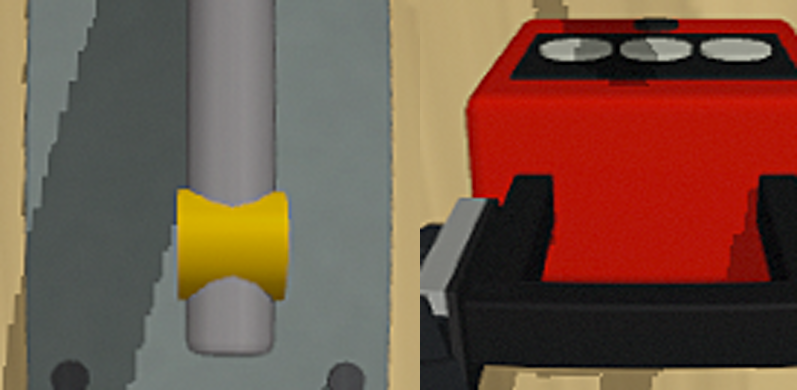

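```bash
python3 -m crank '[[0,0,0,0.3,-0.4,0,-1],[0,0,0,0.2,-0.3,0,-1],[0,0,0,0.1,-0.1,0.3,-1],[0,0,0,0,0,0.6,-1],[0,0,0,0,0,0.6,-1],[0,0,0,0,0,0.6,-1],[0,0,0,0,0,0.6,-1],[0,0,0,0,0,0.4,-1],[0,0,0,0,0,0.1,-1],[0,0,0,0,0,0,-1]]'; python3 -c "
from h import *
st();plan([481.3,234,177],-4.4,1)
for n in('wrist',): cv2.imwrite(f'pics/{n}6.png',cams.grab_frame(n))
"
```

```text
clock: 8.1
eef_pos: [472.6, 104.2, 178.9]
tcp_rot: [-1.574, 0.011, -0.073]
contact_force: [0.1, 0.5, -5.2]
opening: 0.646
8.1 [472.6 104.2 178.9] [-90.18   0.61  -4.18] [ 0.1  0.5 -5.2] 0.646 [0.21 0.22 1.98 0.   0.95 0.29]
[0.2, 0.2, -0.6] [-0.08, 0.16, 13.01]
```

View pics/wrist6.png

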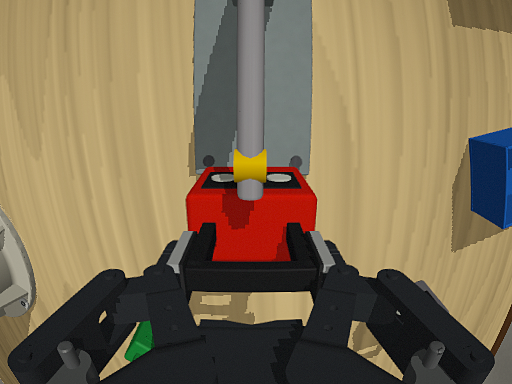

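```bash
python3 -m crank '[[0,0,0,0,0,0.4,-1],[0,0,0,0,0,0.6,-1],[0,0,0,0,0,0.7,-1],[0,0,0,0,0,0.7,-1],[0,0,0,0,0,0.7,-1],[0,0,0,0,0,0.7,-1],[0,0,0,0,0,0.7,-1],[0,0,0,0,0,0.5,-1],[0,0,0,0,0,0.2,-1],[0,0,0,0,0,0,-1]]'; python3 -c "
from h import *
st();plan([481.3,234,177],-4.4,1)
for n in('wrist','scene'): cv2.imwrite(f'pics/{n}7.png',cams.grab_frame(n))
"
```

```text
clock: 8.98
eef_pos: [476.6, 161.7, 178.5]
tcp_rot: [-1.574, 0.011, -0.073]
contact_force: [-0.5, -0.7, -5.7]
opening: 0.642
8.98 [476.6 161.7 178.5] [-90.19   0.64  -4.2 ] [-0.5 -0.7 -5.7] 0.642 [0.32 0.25 1.94 0.   0.96 0.4 ]
[0.2, 0.2, -0.6] [-0.06, 0.13, 7.25]
```

View pics/wrist7.png

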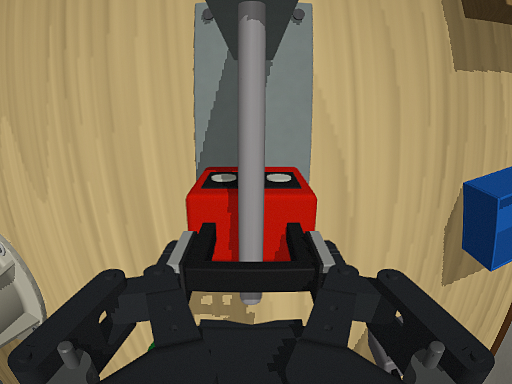

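View pics/scene7.png

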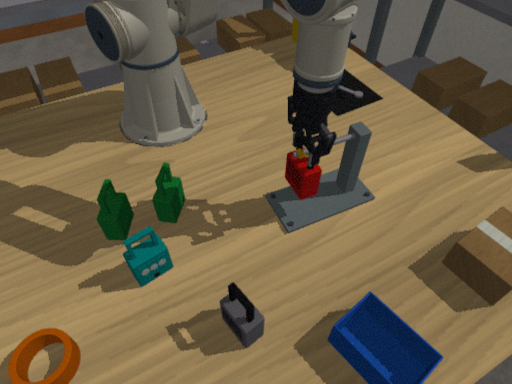

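Peg is inside the bow (bow at row ~275, peg centred at 250); the flap is lifted over the lamp box. Continue inward ~72 mm.

```bash
python3 -m crank '[[0,0,0,0,0,0.5,-1],[0,0,0,0,0,0.8,-1],[0,0,0,0,0,0.9,-1],[0,0,0,0,0,0.9,-1],[0,0,0,0,0,0.9,-1],[0,0,0,0,0,0.9,-1],[0,0,0,0,0,0.6,-1],[0,0,0,0,0,0.3,-1],[0,0,0,0,0,0.1,-1],[0,0,0,0,0,0,-1]]'; python3 -c "
from h import *
st();plan([481.3,234,167],-4.4,1)
for n in('wrist','scene'): cv2.imwrite(f'pics/{n}8.png',cams.grab_frame(n))
s=cv2.imread('pics/scene8.png');cv2.imwrite('pics/c8.png',cv2.resize(s[100:220,250:390],None,fx=5,fy=5,interpolation=2))
"
```

```text
clock: 9.92
eef_pos: [481.3, 226.8, 178.1]
tcp_rot: [-1.574, 0.011, -0.074]
contact_force: [-0.7, -1.1, -5.6]
opening: 0.643
9.92 [481.3 226.8 178.1] [-90.18   0.64  -4.22] [-0.7 -1.1 -5.6] 0.643 [0.44 0.29 1.88 0.   0.98 0.51]
[0.2, 0.2, -0.6] [-0.04, 1.11, 0.72]
```

View pics/wrist8.png

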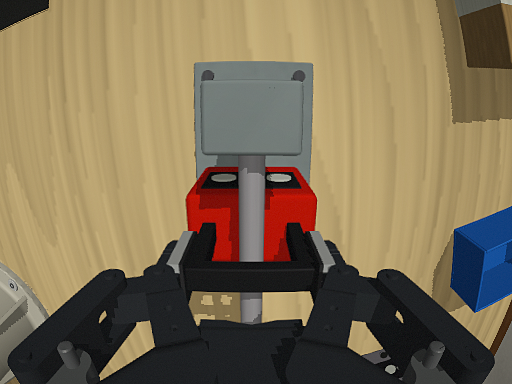

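View pics/c8.png

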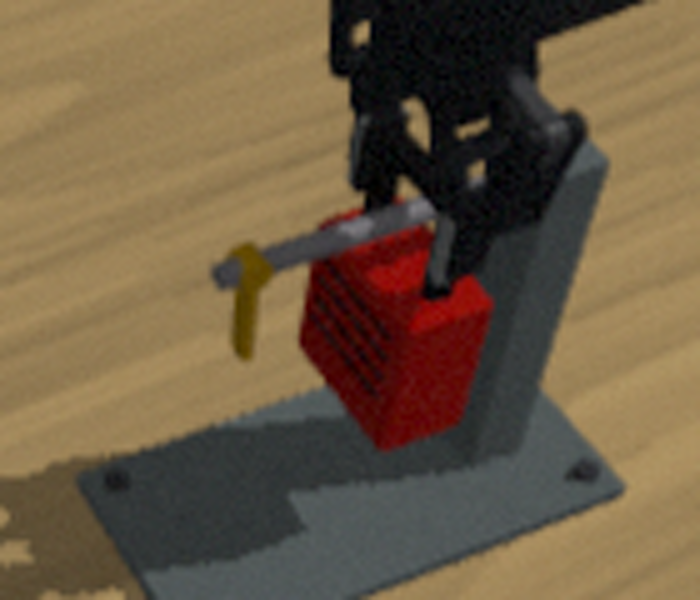

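The lamp is past the flap, which hangs closed (crop ~(245,300)). Lower onto the peg.

```bash
python3 -m crank '[[0,0,0,0,0.2,0.1,-1],[0,0,0,0,0.2,0.1,-1],[0,0,0,0,0.2,0,-1],[0,0,0,0,0.1,0,-1],[0,0,0,0,0.1,0,-1],[0,0,0,0,0.1,0,-1],[0,0,0,0,0,0,-1],[0,0,0,0,0,0,-1],[0,0,0,0,0,0,-1],[0,0,0,0,0,0,-1]]'; python3 -c "
from h import *
st()"
```

```text
clock: 10.85
eef_pos: [481.1, 226.7, 167.9]
tcp_rot: [-1.575, 0.012, -0.076]
contact_force: [0.3, -0.3, -6.2]
opening: 0.643
10.85 [481.1 226.7 167.9] [-90.23   0.69  -4.37] [ 0.3 -0.3 -6.2] 0.643 [0.44 0.3  1.89 0.   0.96 0.51]
```

```bash
python3 -m crank '[[0,0,0,0,0.1,0,-1],[0,0,0,0,0.05,0,-1],[0,0,0,0,0,0,-1],[0,0,0,0,0,0,-1],[0,0,0,0,0,0,-1],[0,0,0,0,0,0,-1],[0,0,0,0,0,0,-1],[0,0,0,0,0,0,-1],[0,0,0,0,0,0,-1],[0,0,0,0,0,0,-1]]'; python3 -c "
from h import *
st()"
```

```text
clock: 11.68
eef_pos: [481.3, 226.8, 166.8]
tcp_rot: [-1.575, 0.011, -0.076]
contact_force: [-0.6, -0.3, -4.7]
opening: 0.644
11.68 [481.3 226.8 166.8] [-90.22   0.66  -4.36] [-0.6 -0.3 -4.7] 0.644 [0.44 0.3  1.89 0.   0.96 0.51]
```

```bash
python3 -m crank '[[0,0,0,0,0.1,0,-1],[0,0,0,0,0.1,0,-1],[0,0,0,0,0,0,-1],[0,0,0,0,0,0,-1],[0,0,0,0,0,0,-1],[0,0,0,0,0,0,-1],[0,0,0,0,0,0,-1],[0,0,0,0,0,0,-1],[0,0,0,0,0,0,-1],[0,0,0,0,0,0,-1]]'; python3 -c "
from h import *
st()"
```

```text
clock: 12.52
eef_pos: [481.6, 227.0, 166.7]
tcp_rot: [-1.574, 0.011, -0.076]
contact_force: [-0.4, 0.5, -3.2]
opening: 0.64
12.52 [481.6 227.  166.7] [-90.19   0.61  -4.36] [-0.4  0.5 -3.2] 0.64 [0.44 0.3  1.89 0.   0.95 0.51]
```

The bow rests on the peg, since the carried weight drops and z has stopped. Open gently.

```bash
python3 -m crank '[[0,0,0,0,0,0,0.35],[0,0,0,0,0,0,0.4],[0,0,0,0,0,0,0.5],[0,0,0,0,0,0,0.6],[0,0,0,0,0,0,0.7],[0,0,0,0,0,0,0.8],[0,0,0,0,0,0,0.9],[0,0,0,0,0,0,1],[0,0,0,0,0,0,1],[0,0,0,0,0,0,1]]' 20; python3 -c "
from h import *
st()
for n in('wrist','scene'): cv2.imwrite(f'pics/{n}9.png',cams.grab_frame(n))
"
```

```text
clock: 13.35
eef_pos: [483.7, 228.0, 168.5]
tcp_rot: [-1.572, 0.006, -0.076]
contact_force: [0.3, -0.6, -0.2]
opening: 0.997
13.35 [483.7 228.  168.5] [-90.04   0.36  -4.36] [ 0.3 -0.6 -0.2] 0.997 [0.44 0.3  1.89 0.   0.95 0.51]
```

View pics/wrist9.png

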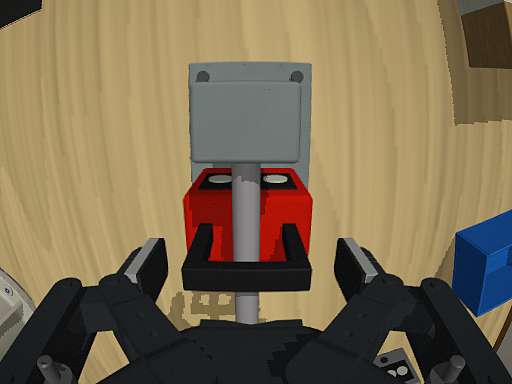

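```bash
python3 -m crank '[[0,0,0,0,-0.3,0,1],[0,0,0,0,-0.8,0,1],[0,0,0,0,-1.2,0,1],[0,0,0,0,-1.5,0,1],[0,0,0,0,-2,0,1],[0,0,0,0,-2,0,1],[0,0,0,0,-2,0,1],[0,0,0,0,-1.5,0,1],[0,0,0,0,-0.5,0,1],[0,0,0,0,0,0,1]]'; python3 -m crank '[[0,0,0,0,0,-1,1],[0,0,0,0,0,-3,1],[0,0,0,0,0,-4,1],[0,0,0,0,0,-4,1],[0,0,0,0,0,-4,1],[0,0,0,0,0,-4,1],[0,0,0,0,0,-2,1],[0,0,0,0,0,-1,1],[0,0,0,0,0,0,1],[0,0,0,0,0,0,1]]'; python3 -c "
from h import *
st()
for n in('wrist','scene','top'): cv2.imwrite(f'pics/{n}10.png',cams.grab_frame(n))
s=cv2.imread('pics/scene10.png');cv2.imwrite('pics/c10.png',cv2.resize(s[100:220,250:390],None,fx=5,fy=5,interpolation=2))
"
```

```text
clock: 14.28
eef_pos: [483.8, 227.7, 296.2]
tcp_rot: [-1.572, 0.006, -0.076]
contact_force: [-0.6, -0.3, 1.2]
opening: 0.998
clock: 15.12
eef_pos: [458.3, -15.0, 286.9]
tcp_rot: [-1.575, 0.019, -0.073]
contact_force: [1.2, 0.2, -0.2]
opening: 1.001
15.12 [458.3 -15.  286.9] [-90.22   1.09  -4.17] [ 1.2  0.2 -0.2] 1.001 [-0.03  0.05  1.91 -0.    1.2   0.04]
```

View pics/c10.png

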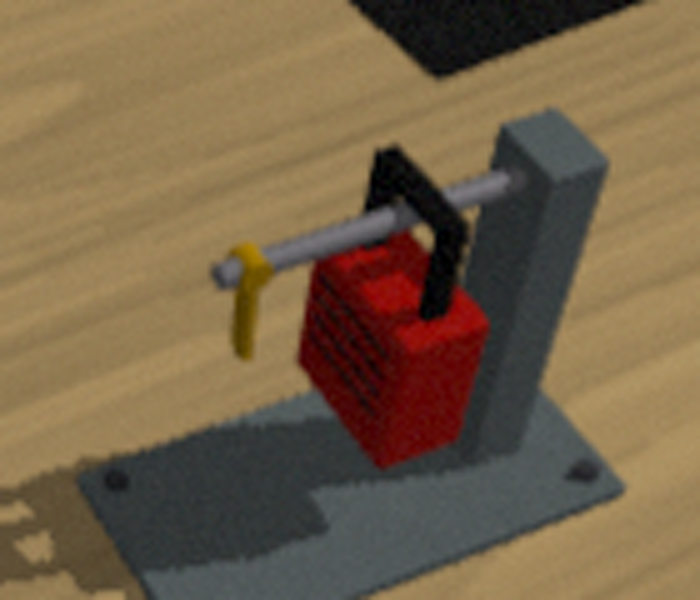

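View pics/top10.png

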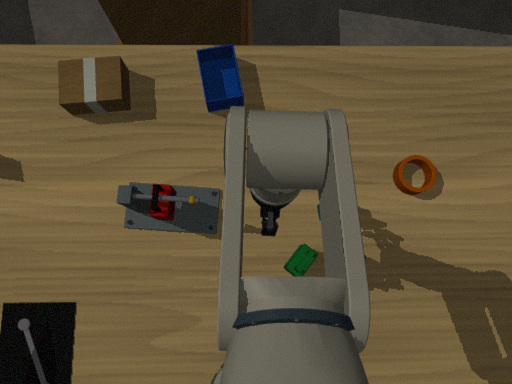

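View pics/wrist10.png

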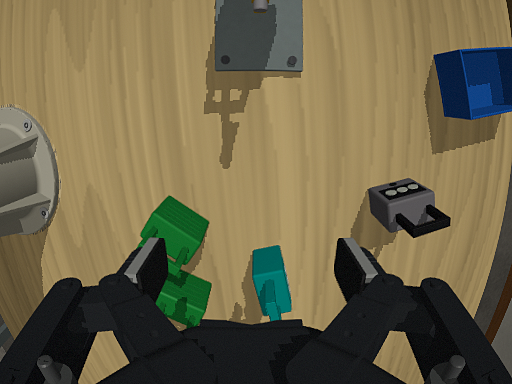

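```bash
python3 -m crank '[[0,0,0,0,0,0,1],[0,0,0,0,0,0,1],[0,0,0,0,0,0,1],[0,0,0,0,0,0,1],[0,0,0,0,0,0,1],[0,0,0,0,0,0,1],[0,0,0,0,0,0,1],[0,0,0,0,0,0,1],[0,0,0,0,0,0,1],[0,0,0,0,0,0,1]]'; python3 -c "
from h import *
st()
a=cams.grab_frame('scene');b=cv2.imread('pics/scene10.png')
d=cv2.absdiff(a,b)[130:205,295:350];print('diff max/mean',d.max(),d.mean())
S=lambda x,y:((x+.5)/5-.5+250,(y+.5)/5-.5+100)
p=np.mean([on('scene',*S(387,150),194),on('scene',*S(466,228),194)],0);print(p)
u=np.array([.0778,.997]);e=p[:2]-[481,230.5];print('along',e@u,'side',e@[-u[1],u[0]])
# underside near corner check
hs=cv2.cvtColor(a,cv2.COLOR_BGR2HSV);m=(((hs[...,0]<6)|(hs[...,0]>174))&(hs[...,1]>150)&(hs[...,2]>50))[120:220,290:360];ys,xs=np.where(m);k=ys.argmax();print(xs[k]+290,ys[k]+120)
print([proj('scene',np.r_[np.array([481,230.5])+u*(e@u)+u*i*22+np.array([u[1],-u[0]])*j*38,62]).round(1) for i in(-1,1) for j in(-1,1)])
"
```

```text
clock: 16.1
eef_pos: [459.4, -10.0, 287.1]
tcp_rot: [-1.574, 0.018, -0.064]
contact_force: [0.2, -0.7, 0.5]
opening: 1.001
16.1 [459.4 -10.  287.1] [-90.17   1.04  -3.69] [ 0.2 -0.7  0.5] 1.001 [-0.02  0.05  1.91 -0.    1.2   0.04]
diff max/mean 21 3.0395151515151517
[483.17549524 227.48817145 194.        ]
along -2.833539538538046 side -2.4032890189583247
326 193
[array([308.2, 172.1]), array([325.3, 194.4]), array([324.1, 166.6]), array([341.8, 188.2])]
```

```bash
python3 -c "
from h import *
print(order.sign_off())"
```

```text
the job is handed in; nothing more can be done
None
```

I hung the red lamp by its bow on the peg, let go and moved the arm clear, then handed the job in at about 16.1 s. The sign-off gives no verdict.

- **Lamp position:** the last camera checks put the lamp about 3 mm short of the seat point along the peg and about 2 mm off sideways. Its lowest visible corner was within 1.5 px of where an upright, fully hung lamp should show it.
- **At rest:** two pictures taken about a second apart differed only at noise level around the lamp.
- **Flap:** I saw it lifted over the lamp box on the way in and hanging closed behind the lamp at the end. I judged it from the pictures and did not read the joint angle.
- **Other lamps:** the grey lamp was still upright in the last wrist picture, and the path stayed well clear of it. I did not measure its position again.
- **Disagreements:** some moves overshot by up to about 17 mm and were corrected before the grasp. The wrist camera placed the peg about 2 mm to one side of where the top and scene cameras did.

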